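Clear the repair mat

TASK

Clear the repair mat for the next television: stand the white bottle and the amber jar upright in the blue crate, each in an empty cell of its own, lowering them gently to the crate's floor, and leave the green can in its cell. Stack the orange parts case squarely on top of the grey one on the bench, edges flush. Do not knock anything over or disturb the tape roll, the mouse or the screwdriver.

Things in the scene. Friction and masses are not known exactly. Their poses are not given: they have to be found in the camera images.
- crate: open blue plastic crate fixed on the bench, 152 x 152 mm outside, 45 mm high, divided by a cross into 4 square cells of 70 x 70 mm inside; all walls and the floor 4 mm thick. It may stand at any yaw. Origin at the centre of its underside, x and y along its walls
- cell0 (a point): centre of the floor of cell 0 of the crate (37 mm from the crate's centre along both axes, 4 mm above its underside); axes as the crate's; the green can stands here at the start
- cell1 (a point): centre of the floor of cell 1 of the crate (37 mm from the crate's centre along both axes, 4 mm above its underside); axes as the crate's; empty at the start
- cell2 (a point): centre of the floor of cell 2 of the crate (37 mm from the crate's centre along both axes, 4 mm above its underside); axes as the crate's; empty at the start
- cell3 (a point): centre of the floor of cell 3 of the crate (37 mm from the crate's centre along both axes, 4 mm above its underside); axes as the crate's; empty at the start
- bottle: white round plastic bottle with a yellow band, to be put in the crate: 48 mm diameter up to a height of 80 mm, then a shoulder, then a red cap 32 mm in diameter from 96 to 125 mm (the top). About 160 g. Origin at the centre of its underside, z up
- jar: amber glass jar with a paper label, to be put in the crate: 54 mm diameter up to 62 mm, then a flat black lid 56 mm in diameter from 62 to 90 mm (the top). About 220 g. Origin at the centre of its underside, z up
- can: green can with a white stripe and white cap, already in the crate: 48 mm diameter up to 88 mm, cap 32 mm in diameter up to 120 mm. Origin at the centre of its underside, z up
- case: orange flat closed parts case, a plain block 100 mm long (x), 54 mm wide (y), 22 mm high, with a paper label on top. About 140 g. Origin at the centre of its underside, z up
- base_case: grey flat closed parts case of the same size, 100 x 54 x 22 mm (x, y, z), loose on the bench. Origin at the centre of its underside, z up
- tape_roll: bystander: flat roll of tan tape, 72 mm diameter, 24 mm high. Origin at the centre of its underside, z up
- mouse: bystander: grey computer mouse, 95 x 56 x 32 mm. Origin at the centre of its underside, z up
- screwdriver: bystander: screwdriver with an orange handle lying on the bench beyond the work. Its x axis runs along the tool towards the tip

How it is judged:
By the outcome, as a careful person would: the job done as asked, in the order asked, and still so for the second after the job is handed in, with the robot touching nothing.
It also fails if it takes over 69 s, if anything falls off the work surface, if the arm or the gripper's body presses on something with over 40 N, if the wrist force passes 120 N, or if a joint passes its speed limit or range.

ROBOT

A 6-joint arm with a two-finger parallel gripper is mounted at the origin on the work surface. World frame = base frame: x ahead of the robot, y to its left, z up, the work surface at z = 0. Lengths are in m, angles in rad, forces in N, time in s.
With the tool pointing down it reaches from about 0.25 to 0.775 m from the base axis. Payload 4 kg.
Tool frame: the origin (TCP) lies at the very end of the fingers, on their centre line; the grasp point (between the pads) lies hold_point_z behind it (hold_point_z is the distance from the TCP to the grasp point, in m); z points along the fingers, y is the direction in which the jaws open and shut (so a half turn about z gives the same grasp; the last joint's range is limited). The gripper opens to 94 mm and grips with 3 to 60 N. Pads are 16 mm wide; open, the fingers measure 119 mm over their backs; the gripper's body (75 mm by 177 mm) begins 78 mm behind the grasp point.
Start: joints at [-1.204, 0.087, 1.371, -0, 1.684, -0.103], TCP at [0.249, -0.49, 0.206] pointing down, gripper open.
Joint ranges: [-3.1, 3.1], [-0.76, 2.03], [0.27, 2.55], [-1.08, 4.22], [0.17, 2.65], [-2.57, 2.57]. Speed limits (rad/s): [2.79, 2.79, 3.14, 3.14, 3.14, 3.14].

INTERFACE

Orientations are given as [roll, pitch, yaw] about the fixed x, y, z axes, in that order (R = Rz(yaw) Ry(pitch) Rx(roll)).
In Python, from bench import * gives the robot as it stands.
- The arm moves only by the tool step_arm, never from a script. Its argument "increments" is text: rows parted by semicolons, each of 6 numbers parted by spaces: the shift along the tool's x, y, z in cm, then the turn, a rotation vector about the tool's x, y, z in rad. A call has 1 to 5 rows; each row shifts and turns the commanded pose from where the row before left it, along the tool's axes as they then stand; what a row does not reach is not made up. A row lasts 1/10 s, in which the tool goes at most 50 mm and 8.59 degrees, less where a joint would pass 70% of its speed; a pose out of reach is approached as far as the arm can. A call is refused whole if a number of a shift passes 5 or a number of a turn 0.15, either way. A call with a gripper value outside its range is refused whole. "claw" is the gripper's target within -1 to 1 (shut at 1, half-way at 0, fully open at -1), set as the call begins (left out, the last holds). The fingers move at their own pace and stop on an object; the grip force is fixed at half the most. Time passes only in rows, so rows that do not move let the fingers close. It gives the time, the measured TCP pose, the force and the opening at its end, in the units of the state.
- get_obs(): the state, without advancing time (a new reading comes with each control period).
- snapshot(name): name is "scene" or "top" or "wrist"; returns the picture (384x512x3 uint8, red, green, blue); there is no depth.
- calibration(name): a dict with "camera_matrix" (3x3 intrinsics, pixels), "k1" (the pictures are not rectified: a ray, as slopes to the right and down, at radius r is drawn at 1 + k1 r^2 times it, then the intrinsics apply), "eye" and "orientation" of the camera in the world; the wrist camera has in their place "tool_from_camera" (4x4, takes a point from camera to tool coordinates, whose origin is the TCP and whose axes are the flange's). Camera axes: x right, y up, looking along -z (the intrinsics and any distortion apply to the point x, -y, -z); pixel columns grow to the right and rows downward; lengths in m; the calibration is good to about 2 mm. A picture is of the moment at which its call begins: read the wrist's pose just before it. calibration takes no time and is no camera call.
- close_job(): hands the job in, once; it reports no verdict.
The state is a dict: "time": time; "joint_positions": joint angles; "qvel": joint speeds; "joint_torque": joint torques, N m; "tool_pos": TCP position; "ee_rot": TCP orientation; "wrist_force": force on the tool from outside, world axes, zero at the start; "wrist_torque": the same for the moment, N m; "width": finger opening in m.
Only numpy, scipy, OpenCV 4.12 (cv2) and the standard library are available. Lean on these libraries where they do the work, as an engineer would, in place of code of your own. Each camera call takes 0.05 s, during which the arm holds its last target. There are 200 camera calls.

## Working session

There is one attempt and no reset: what is moved stays moved. The work goes in short steps, Python scripts to look and compute and a tool call to move; the robot and the scene stay as the last step left them, time stands still between calls to the robot, and variables do not carry over. Pictures are saved under pics/ and viewed, about 8 in all and at most 12, crops included, and the job is handed in when it is done.

Besides the shell and the picture viewer there is one more tool, called after "Emit:" by a JSON object that holds its "fn" and its "kwargs", one argument or row to a line. step_arm: Moves the arm, as the interface text tells. Its arguments: {"type":"object","properties":{"increments":{"type":"string"},"claw":{"type":"number"}},"required":["increments"]}

```bash
mkdir -p pics; ls; python3 - <<'E'
from bench import *
import cv2
print(get_obs())
for n in ["top","scene"]:
    c=calibration(n);print(n,c)
    im=snapshot(n);cv2.imwrite(f"pics/{n}0.png",cv2.resize(im[:,:,::-1],(800,600),interpolation=cv2.INTER_CUBIC))
print(calibration("wrist"))
E
```

```text
pics
{'time': 0.0, 'joint_positions': array([-1.20403696e+00,  8.79592204e-02,  1.37221889e+00,  7.43666594e-06,
        1.68357372e+00, -1.03106479e-01]), 'qvel': array([ 9.86161931e-04, -1.04025200e-04,  5.20883085e-05,  1.38541345e-04,
        3.75732222e-04, -1.10769366e-03]), 'joint_torque': array([-1.18952412e-03, -3.40182316e+01, -3.02431548e+01,  7.16123334e-02,
        3.30200151e-02, -1.70103085e-04]), 'tool_pos': array([ 0.24882587, -0.48990173,  0.2043198 ]), 'ee_rot': array([-3.13944570e+00, -2.29582910e-04,  4.69866424e-01]), 'wrist_force': array([ 0.06757224,  0.30126874, -0.08627457]), 'wrist_torque': array([ 0.01009683,  0.02966464, -0.00172577]), 'width': 0.0936732712340269}
top {'camera_matrix': array([[489.71920024,   0.        , 249.92231845],
       [  0.        , 489.71920024, 197.39525518],
       [  0.        ,   0.        ,   1.        ]]), 'k1': 0.013337359892447647, 'eye': array([ 0.37025668, -0.0457865 ,  1.413258  ]), 'orientation': array([ 0.17771835, -0.00279575, -1.59877354])}
scene {'camera_matrix': array([[473.04065289,   0.        , 256.18637387],
       [  0.        , 473.04065289, 195.45623808],
       [  0.        ,   0.        ,   1.        ]]), 'k1': -0.03562949956560011, 'eye': array([ 1.18369478, -0.03842118,  1.01200582]), 'orientation': array([ 0.51832583, -0.01389289,  1.62472567])}
{'camera_matrix': array([[344.88835164,   0.        , 256.1997738 ],
       [  0.        , 344.88835164, 186.65919489],
       [  0.        ,   0.        ,   1.        ]]), 'k1': 0.008739929694445278, 'tool_from_camera': array([[-1.03893904e-04,  9.59854475e-01,  2.80498444e-01,
         8.21912306e-02],
       [ 9.99999995e-01,  1.00280845e-04,  2.72332565e-05,
        -6.77855833e-04],
       [-1.98865770e-06,  2.80498445e-01, -9.59854480e-01,
        -1.78787623e-01],
       [ 0.00000000e+00,  0.00000000e+00,  0.00000000e+00,
         1.00000000e+00]])}
```

View pics/top0.png

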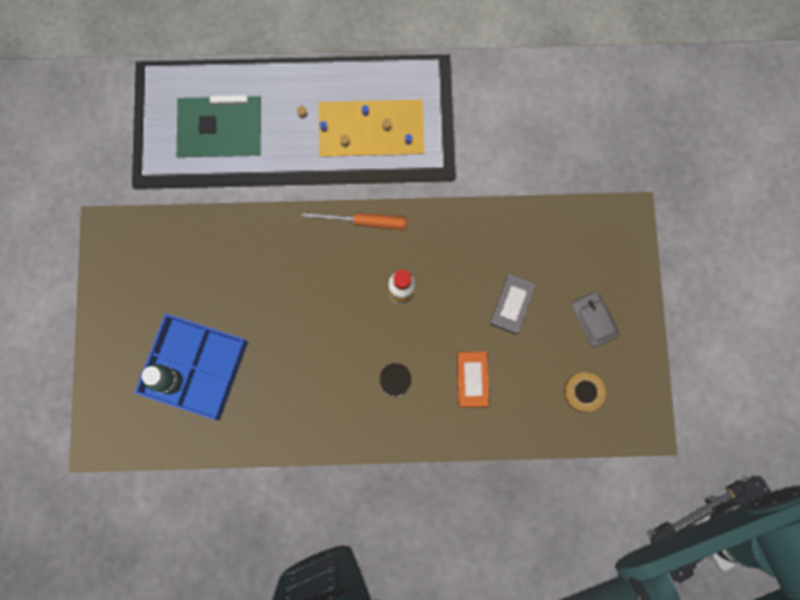

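View pics/scene0.png

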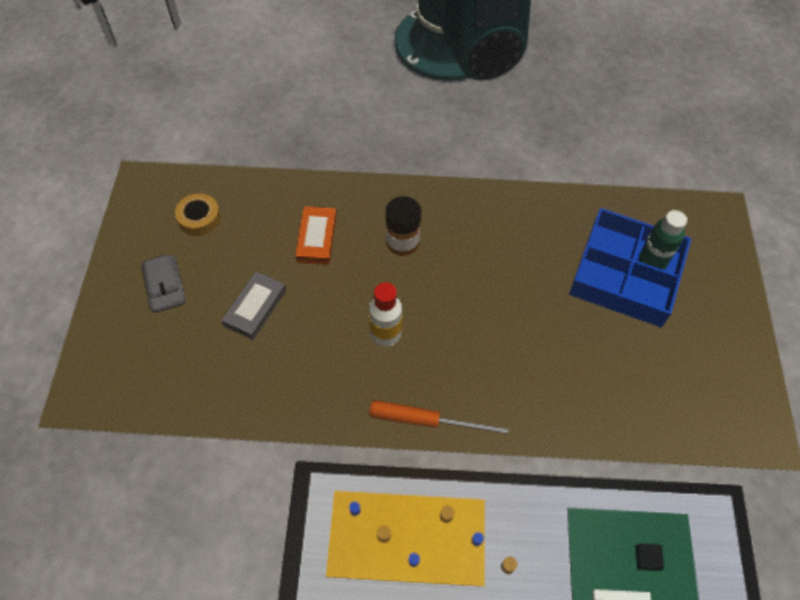

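```bash
cat > h.py <<'E'
from bench import *
import cv2, numpy as np
from scipy.spatial.transform import Rotation as R
from scipy.optimize import least_squares
def cam(n):
    c=calibration(n); K=c["camera_matrix"]
    if n=="wrist":
        o=get_obs(); T=np.eye(4); T[:3,:3]=R.from_euler("xyz",o["ee_rot"]).as_matrix(); T[:3,3]=o["tool_pos"]
        T=T@c["tool_from_camera"]
    else:
        T=np.eye(4); T[:3,:3]=R.from_euler("xyz",c["orientation"]).as_matrix(); T[:3,3]=c["eye"]
    return K,c["k1"],T
def p2w(C,uv,z):
    K,k,T=C; uv=np.atleast_2d(uv).astype(float)
    d=np.c_[(uv[:,0]-K[0,2])/K[0,0],(uv[:,1]-K[1,2])/K[1,1]]; s=d.copy()
    for _ in range(10): s=d/(1+k*(s**2).sum(1,keepdims=True))
    r=np.c_[s[:,0],-s[:,1],-np.ones(len(s))]@T[:3,:3].T
    return T[:3,3]+r*((z-T[2,3])/r[:,2])[:,None]
def w2p(C,P):
    K,k,T=C; q=(np.atleast_2d(P)-T[:3,3])@T[:3,:3]
    s=np.c_[q[:,0]/-q[:,2],-q[:,1]/-q[:,2]]; s=s*(1+k*(s**2).sum(1,keepdims=True))
    return s*[K[0,0],K[1,1]]+[K[0,2],K[1,2]]
def wrap(a): return (a+np.pi/2)%np.pi-np.pi/2
def go(x,y,z,yaw):
    "shift (cm) and turn in tool axes from the present measured pose"
    o=get_obs(); r=R.from_euler("xyz",o["ee_rot"]); t=R.from_euler("xyz",[np.pi,0,yaw])
    d=r.inv().apply(np.array([x,y,z])-o["tool_pos"])*100; v=(r.inv()*t).as_rotvec()
    print("t",round(o["time"],2),"shift cm",d.round(2),"turn",v.round(3))
E
python3 - <<'E'
from h import *
import bench; print([n for n in dir(bench) if n[0]!='_'])
s=0.64
T=cam("top");S=cam("scene")
f=lambda C,l,z:print(p2w(C,np.array(l)*s,z)[:,:2].round(4).tolist())
f(T,[(402,278)],.125);f(S,[(385,291)],.125)
f(T,[(396,378)],.09);f(S,[(404,207)],.09)
for l in ([(459,352),(487,352),(489,406),(460,407)],[(510,276),(535,284),(517,333),(492,324)]):
    f(T,l,.022)
    P=p2w(T,np.array(l)*s,.022);print(P.mean(0)[:2],cv2.minAreaRect((P[:,:2]*1000).astype(np.float32)))
f(T,[(167,316),(246,341),(218,419),(136,392)],.045)
f(T,[(152,375)],.124)
f(T,[(586,392),(595,320)],.024)
E
```

```text
['IKError', 'calibration', 'close_job', 'get_obs', 'hold_point_z', 'snapshot']
[[0.6542, -0.0771]]
[[0.656, -0.076]]
[[0.4853, -0.0622]]
[[0.4816, -0.0577]]
[[0.5356, -0.1796], [0.5342, -0.2308], [0.4361, -0.2295], [0.4358, -0.177]]
[ 0.48540307 -0.20422732] ((484.9869384765625, -204.5154571533203), (52.401248931884766, 99.85025024414062), 88.51361083984375)
[[0.6751, -0.2808], [0.6587, -0.3263], [0.5677, -0.2877], [0.5857, -0.2426]]
[ 0.62180655 -0.28434077] ((622.1812133789062, -284.4761657714844), (48.479461669921875, 99.9123764038086), 66.95818328857422)
[[0.613, 0.3483], [0.5634, 0.2054], [0.4256, 0.254], [0.4774, 0.3999]]
[[0.499, 0.3483]]
[[0.4564, -0.4058], [0.5876, -0.432]]
```

Emit:
{"fn": "step_arm", "kwargs": {
  "increments": "3.66 -1.23 0 0 0 0;3.66 -1.23 0 0 0 0;3.66 -1.23 0 0 0 0;3.66 -1.23 0 0 0 0;3.66 -1.23 0 0 0 0",
  "claw": -1
}}

```text
time: 0.6
tool_pos: [0.385, -0.3513, 0.2049]
ee_rot: [-3.141, 0.0, 0.47]
wrist_force: [0.9, 0.2, -0.4]
width: 0.0939
```

Emit:
{"fn": "step_arm", "kwargs": {
  "increments": "3.66 -1.23 0 0 0 0;3.66 -1.23 0 0 0 0;3.66 -1.23 0 0 0 0;3.66 -1.23 0 0 0 0;3.66 -1.23 0 0 0 0"
}}

```text
time: 1.1
tool_pos: [0.5203, -0.2136, 0.2049]
ee_rot: [-3.141, 0.001, 0.47]
wrist_force: [-0.7, -1.4, 0.4]
width: 0.0938
```

Emit:
{"fn": "step_arm", "kwargs": {
  "increments": "3.66 -1.23 0 0 0 0;3.66 -1.23 0 0 0 0;3.66 -1.23 0 0 0 0;3.66 -1.23 0 0 0 0;3.66 -1.23 0 0 0 0"
}}

```text
time: 1.6
tool_pos: [0.6557, -0.076, 0.2046]
ee_rot: [-3.141, 0.001, 0.47]
wrist_force: [0.3, -0.1, 0.1]
width: 0.0938
```

Emit:
{"fn": "step_arm", "kwargs": {
  "increments": "0 0 0 0 0 -0.13;0 0 0 0 0 -0.13;0 0 0 0 0 -0.13;0 0 0 0 0 -0.13;0 0 0 0 0 -0.13"
}}

```text
time: 2.1
tool_pos: [0.6547, -0.0772, 0.2045]
ee_rot: [-3.14, 0.0, 1.125]
wrist_force: [-0.5, 0.5, -0.6]
width: 0.0941
```

Emit:
{"fn": "step_arm", "kwargs": {
  "increments": "0 0 0 0 0 -0.13;0 0 0 0 0 -0.13;0 0 0 0 0 -0.13;0 0 0 0 0 -0.13;0 0 0 0 0 -0.13"
}}

```text
time: 2.6
tool_pos: [0.6547, -0.0773, 0.2045]
ee_rot: [-3.14, -0.001, 1.775]
wrist_force: [-0.6, 0.2, 0.2]
width: 0.0941
```

Emit:
{"fn": "step_arm", "kwargs": {
  "increments": "0 0 0 0 0 -0.13;0 0 0 0 0 -0.13;0 0 0 0 0 -0.13;0 0 0 0 0 -0.13;0 0 0 0 0 -0.13"
}}

```text
time: 3.1
tool_pos: [0.6547, -0.0773, 0.2046]
ee_rot: [-3.141, -0.001, 2.425]
wrist_force: [0.5, -0.1, 0.3]
width: 0.0938
```

Emit:
{"fn": "step_arm", "kwargs": {
  "increments": "0 0 0 0 0 -0.13;0 0 0 0 0 -0.13;0 0 0 0 0 -0.13;0 0 0 0 0 0"
}}

```text
time: 3.5
tool_pos: [0.6547, -0.0774, 0.2046]
ee_rot: [-3.141, -0.001, 2.809]
wrist_force: [-0.7, -0.7, -0.2]
width: 0.0939
```

```bash
python3 - <<'E'
from h import *
print(hold_point_z)
o=get_obs();print(o["tool_pos"],o["ee_rot"],o["joint_positions"].round(2))
C=cam("wrist");im=snapshot("wrist");cv2.imwrite("pics/w1.png",im[:,:,::-1])
print(w2p(C,[[.655,-.077,.125],[.485,-.06,.09]]).round(0))
go(.655,-.0765,.2,2.805)
E
```

```text
0.0188
[ 0.65471629 -0.07735049  0.20462897] [-3.14133525e+00 -1.42204189e-03  2.80946344e+00] [-0.2   0.34  1.08 -0.    1.73 -1.44]
[[256. 195.]
 [203. -31.]]
t 3.55 shift cm [0.   0.09 0.48] turn [-0.    -0.001  0.002]
```

View pics/w1.png

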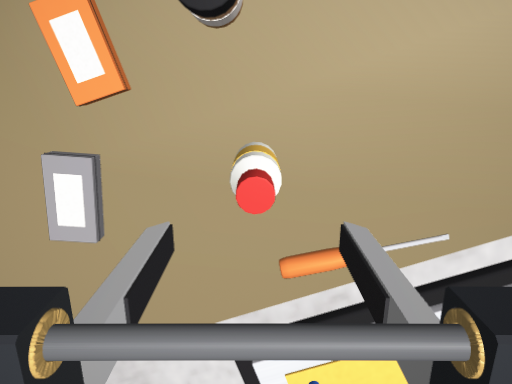

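Emit:
{"fn": "step_arm", "kwargs": {
  "increments": "0 0 3.7 0 0 0;0 0.05 4 0 0 0;0 0 4 0 0 0;0 0 3 0 0 0;0 0 1 0 0 0"
}}

```text
time: 4.05
tool_pos: [0.652, -0.0763, 0.0432]
ee_rot: [-3.14, -0.009, 2.808]
wrist_force: [-0.0, -0.8, 0.4]
width: 0.0935
```

Emit:
{"fn": "step_arm", "kwargs": {
  "increments": "0 0 0 0 0 0;0 0 0 0 0 0;0 0 0 0 0 0;0 0 0 0 0 0;0 0 0 0 0 0",
  "claw": 1
}}

```text
time: 4.55
tool_pos: [0.656, -0.0771, 0.0501]
ee_rot: [3.141, 0.003, 2.81]
wrist_force: [-0.0, -1.0, -0.1]
width: 0.0577
```

Emit:
{"fn": "step_arm", "kwargs": {
  "increments": "0 0 0 0 0 0;0 0 -1 0 0 0;0 0 -3 0 0 0;0 0 -4 0 0 0;0 0 -4 0 0 0"
}}

```text
time: 5.05
tool_pos: [0.6545, -0.0767, 0.1693]
ee_rot: [-3.141, -0.002, 2.81]
wrist_force: [0.9, -0.7, -1.1]
width: 0.0476
```

```bash
python3 - <<'E'
from h import *
o=get_obs();print(o["tool_pos"],o["ee_rot"],o["width"],o["wrist_force"])
go(.567,.3247,.2,2.805)
E
```

```text
[ 0.65446447 -0.0767089   0.16928094] [-3.14136349e+00 -1.96700510e-03  2.80980285e+00] 0.04758243572390317 [ 0.89313607 -0.70377788 -1.13243994]
t 5.05 shift cm [21.35 35.1  -3.04] turn [-0.    -0.002  0.005]
```

Emit:
{"fn": "step_arm", "kwargs": {
  "increments": "1.78 2.92 -0.5 0 0 0;1.78 2.92 -0.5 0 0 0;1.78 2.92 -0.5 0 0 0;1.78 2.92 -0.5 0 0 0;1.78 2.92 -0.5 0 0 0"
}}

```text
time: 5.55
tool_pos: [0.6179, 0.0914, 0.1941]
ee_rot: [3.142, -0.0, 2.81]
wrist_force: [0.4, 0.7, -1.4]
width: 0.0478
```

Emit:
{"fn": "step_arm", "kwargs": {
  "increments": "1.78 2.92 -0.5 0 0 0;1.78 2.92 0 0 0 0;1.78 2.92 0 0 0 0;1.78 2.92 0 0 0 0;1.78 2.92 0 0 0 0"
}}

```text
time: 6.05
tool_pos: [0.5813, 0.2584, 0.1988]
ee_rot: [-3.142, -0.0, 2.81]
wrist_force: [0.7, -0.0, -2.5]
width: 0.0473
```

Emit:
{"fn": "step_arm", "kwargs": {
  "increments": "1.78 2.92 0 0 0 0;1.78 2.92 0 0 0 0;0 0 0 0 0 0;0 0 0 0 0 0"
}}

```text
time: 6.45
tool_pos: [0.5669, 0.3244, 0.1985]
ee_rot: [-3.141, 0.0, 2.811]
wrist_force: [0.6, 0.0, -1.6]
width: 0.0471
```

```bash
python3 - <<'E'
from h import *
o=get_obs();print(o["tool_pos"],o["ee_rot"],o["width"],o["wrist_force"])
C=cam("wrist");im=snapshot("wrist");cv2.imwrite("pics/w2.png",im[:,:,::-1])
r=R.from_euler("xyz",o["ee_rot"])
for h in (.07,.075,.08): 
  a=np.linspace(0,6.28,40); P=o["tool_pos"]+r.apply(np.c_[.016*np.cos(a),.016*np.sin(a),0*a-h]); q=w2p(C,P);print(h,q.min(0).round(),q.max(0).round())
go(.567,.3247,.2,2.805)
E
```

```text
[0.56693388 0.32442848 0.19845519] [-3.14070706e+00  1.55676793e-04  2.81141341e+00] 0.04710085228654471 [ 0.58233321  0.00528755 -1.56868056]
0.07 [211. 280.] [298. 354.]
0.075 [210. 288.] [300. 364.]
0.08 [208. 296.] [301. 375.]
t 6.5 shift cm [ 0.07  0.1  -0.15] turn [-0.001  0.     0.005]
```

View pics/w2.png

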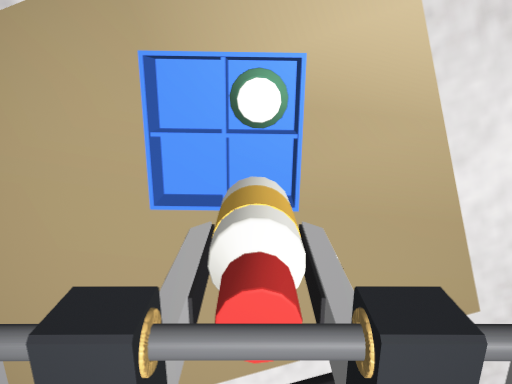

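```bash
python3 - <<'E'
from h import *
C=cam("wrist")
P=p2w(C,[(140,52),(306,54),(299,211),(150,211)],.045)[:,:2];print(P.round(4).tolist(),P.mean(0))
m=P.mean(0)
for i in range(4):
    d=P[(i+1)%4]-P[i];print(np.linalg.norm(d),np.degrees(np.arctan2(d[1],d[0]))%90)
print("centre cross",p2w(C,[(225,132)],.045)[0],"can",p2w(C,[(259,100)],.124)[0])
print(w2p(C,[[.567,.3247,.045]]))
E
```

```text
[[0.4283, 0.2615], [0.4784, 0.4022], [0.6205, 0.3522], [0.5707, 0.2079]] [0.5244866  0.30595414]
0.14935031760679454 70.37803223558488
0.15056706368340148 70.61118869356804
0.15267646552532774 70.99304627088664
0.1522286463491717 69.36000532967401
centre cross [0.52019634 0.30870986 0.045     ] can [0.49951083 0.34963752 0.124     ]
[[256.64028302 171.5654696 ]]
```

Emit:
{"fn": "step_arm", "kwargs": {
  "increments": "0 0.4 2 0 0 0;0 0 3 0 0 0;0 0 3 0 0 0;0 0 3 0 0 0;0 0 1 0 0 0"
}}

```text
time: 7.0
tool_pos: [0.567, 0.325, 0.0742]
ee_rot: [-3.136, -0.005, 2.808]
wrist_force: [-0.0, -0.3, -2.5]
width: 0.0473
```

Emit:
{"fn": "step_arm", "kwargs": {
  "increments": "0 0 0.4 0 0 0;0 0 0.4 0 0 0;0 0 0.3 0 0 0;0 0 0.3 0 0 0;0 0 0.2 0 0 0"
}}

```text
time: 7.5
tool_pos: [0.5691, 0.328, 0.0633]
ee_rot: [3.141, 0.001, 2.81]
wrist_force: [-0.1, 0.2, -1.2]
width: 0.0471
```

Emit:
{"fn": "step_arm", "kwargs": {
  "increments": "0 0 0.1 0 0 0;0 0 0.1 0 0 0;0 0 0.1 0 0 0;0 0 0 0 0 0"
}}

```text
time: 7.9
tool_pos: [0.5686, 0.3277, 0.0593]
ee_rot: [-3.141, -0.0, 2.81]
wrist_force: [-0.6, -0.2, -1.2]
width: 0.0471
```

Emit:
{"fn": "step_arm", "kwargs": {
  "increments": "0 0 0.1 0 0 0;0 0 0.1 0 0 0;0 0 0.1 0 0 0;0 0 0 0 0 0"
}}

```text
time: 8.3
tool_pos: [0.5685, 0.3276, 0.0562]
ee_rot: [-3.141, -0.0, 2.81]
wrist_force: [-0.4, 0.1, -1.2]
width: 0.0471
```

Emit:
{"fn": "step_arm", "kwargs": {
  "increments": "0 0 0.1 0 0 0;0 0 0 0 0 0;0 0 0 0 0 0"
}}

```text
time: 8.6
tool_pos: [0.5686, 0.3277, 0.0554]
ee_rot: [-3.141, 0.0, 2.81]
wrist_force: [-0.3, 0.5, -1.3]
width: 0.0474
```

Emit:
{"fn": "step_arm", "kwargs": {
  "increments": "0 0 0.1 0 0 0;0 0 0 0 0 0;0 0 0.1 0 0 0;0 0 0 0 0 0"
}}

```text
time: 9.0
tool_pos: [0.5687, 0.3278, 0.0535]
ee_rot: [3.142, 0.0, 2.81]
wrist_force: [0.3, -0.0, -1.2]
width: 0.0474
```

Emit:
{"fn": "step_arm", "kwargs": {
  "increments": "0 0 0.1 0 0 0;0 0 0 0 0 0"
}}

```text
time: 9.2
tool_pos: [0.5689, 0.3277, 0.0534]
ee_rot: [3.141, 0.001, 2.81]
wrist_force: [-1.7, -1.7, 4.0]
width: 0.0476
```

Emit:
{"fn": "step_arm", "kwargs": {
  "increments": "0 0 -0.05 0 0 0;0 0 0 0 0 0;0 0 0 0 0 0;0 0 0 0 0 0;0 0 0 0 0 0",
  "claw": -1
}}

```text
time: 9.7
tool_pos: [0.5686, 0.3277, 0.0527]
ee_rot: [-3.141, -0.0, 2.81]
wrist_force: [0.3, -0.1, 0.2]
width: 0.0839
```

Emit:
{"fn": "step_arm", "kwargs": {
  "increments": "0 0 -2 0 0 0;0 0 -4 0 0 0;0 0 -4 0 0 0;0 0 -4 0 0 0;0 0 -1 0 0 0"
}}

```text
time: 10.2
tool_pos: [0.5707, 0.3288, 0.2097]
ee_rot: [3.134, 0.008, 2.81]
wrist_force: [0.8, -0.2, 0.6]
width: 0.0942
```

Emit:
{"fn": "step_arm", "kwargs": {
  "increments": "-0.45 -3.95 0 0 0 0;-0.45 -3.95 0 0 0 0;-0.45 -3.95 0 0 0 0;-0.45 -3.95 0 0 0 0;-0.45 -3.95 0 0 0 0"
}}

```text
time: 10.7
tool_pos: [0.5245, 0.1322, 0.2014]
ee_rot: [-3.141, -0.002, 2.81]
wrist_force: [1.1, -0.4, -0.6]
width: 0.0941
```

Emit:
{"fn": "step_arm", "kwargs": {
  "increments": "-0.45 -3.95 0 0 0 0;-0.45 -3.95 0 0 0 0;-0.45 -3.95 0 0 0 0;-0.45 -3.95 0 0 0 0;-0.45 -3.95 0 0 0 0"
}}

```text
time: 11.2
tool_pos: [0.4814, -0.0617, 0.2017]
ee_rot: [-3.141, -0.002, 2.81]
wrist_force: [-0.2, 0.3, 0.1]
width: 0.0941
```

Emit:
{"fn": "step_arm", "kwargs": {
  "increments": "0 0 0 0 0 0.132;0 0 0 0 0 0.132;0 0 0 0 0 0.132;0 0 0 0 0 0.132;0 0 0 0 0 0.132"
}}

```text
time: 11.7
tool_pos: [0.4819, -0.0603, 0.2015]
ee_rot: [-3.14, -0.002, 2.144]
wrist_force: [0.6, -0.8, 0.0]
width: 0.0938
```

Emit:
{"fn": "step_arm", "kwargs": {
  "increments": "0 0 0 0 0 0.132;0 0 0 0 0 0.132;0 0 0 0 0 0.132;0 0 0 0 0 0.132;0 0 0 0 0 0.132"
}}

```text
time: 12.2
tool_pos: [0.482, -0.0602, 0.2015]
ee_rot: [-3.14, -0.0, 1.484]
wrist_force: [-0.3, -0.7, 0.5]
width: 0.0941
```

Emit:
{"fn": "step_arm", "kwargs": {
  "increments": "0 0 0 0 0 0.132;0 0 0 0 0 0.132;0 0 0 0 0 0;0 0 0 0 0 0"
}}

```text
time: 12.6
tool_pos: [0.4821, -0.0602, 0.2021]
ee_rot: [-3.14, 0.0, 1.229]
wrist_force: [0.2, 0.0, 0.1]
width: 0.0941
```

```bash
python3 - <<'E'
from h import *
o=get_obs();print(o["tool_pos"],o["ee_rot"])
C=cam("wrist");im=snapshot("wrist");cv2.imwrite("pics/w3.png",im[:,:,::-1])
a=np.linspace(0,6.28,60);q=w2p(C,np.c_[.4835+.028*np.cos(a),-.06+.028*np.sin(a),0*a+.09]);print(q.min(0),q.max(0))
T=snapshot("top");cv2.imwrite("pics/t3.png",cv2.resize(T[180:290,70:180,::-1],(660,600),interpolation=cv2.INTER_CUBIC))
E
```

```text
[ 0.48214776 -0.06024834  0.20206737] [-3.14014737e+00  1.86019239e-04  1.22859611e+00]
[226.16415023 151.69777809] [290.10866285 213.23004367]
```

View pics/w3.png

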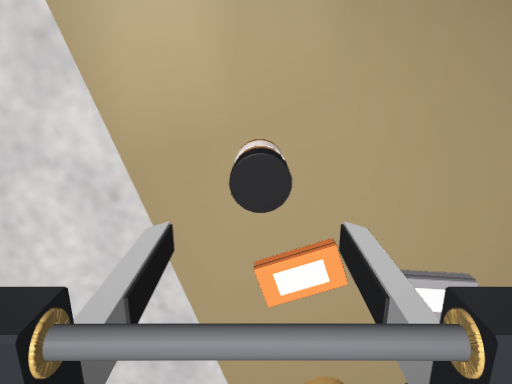

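Emit:
{"fn": "step_arm", "kwargs": {
  "increments": "0.2 0.35 3 0 0 0;0 0 4 0 0 0;0 0 4 0 0 0;0 0 2.5 0 0 0;0 0 1 0 0 0"
}}

```text
time: 13.2
tool_pos: [0.4841, -0.0592, 0.0545]
ee_rot: [-3.135, 0.001, 1.227]
wrist_force: [0.7, 0.2, -0.2]
width: 0.0942
```

Emit:
{"fn": "step_arm", "kwargs": {
  "increments": "0 0 0 0 0 0;0 0 0 0 0 0;0 0 0 0 0 0;0 0 0 0 0 0;0 0 0 0 0 0",
  "claw": 1
}}

```text
time: 13.7
tool_pos: [0.4871, -0.0598, 0.0592]
ee_rot: [3.14, -0.0, 1.226]
wrist_force: [-0.3, 1.1, 0.2]
width: 0.0574
```

Emit:
{"fn": "step_arm", "kwargs": {
  "increments": "0 0 0 0 0 0;0 0 0 0 0 0;0 0 0 0 0 0"
}}

```text
time: 14.0
tool_pos: [0.4869, -0.0598, 0.059]
ee_rot: [3.14, -0.0, 1.226]
wrist_force: [-1.4, 0.2, 5.4]
width: 0.0552
```

View pics/t3.png

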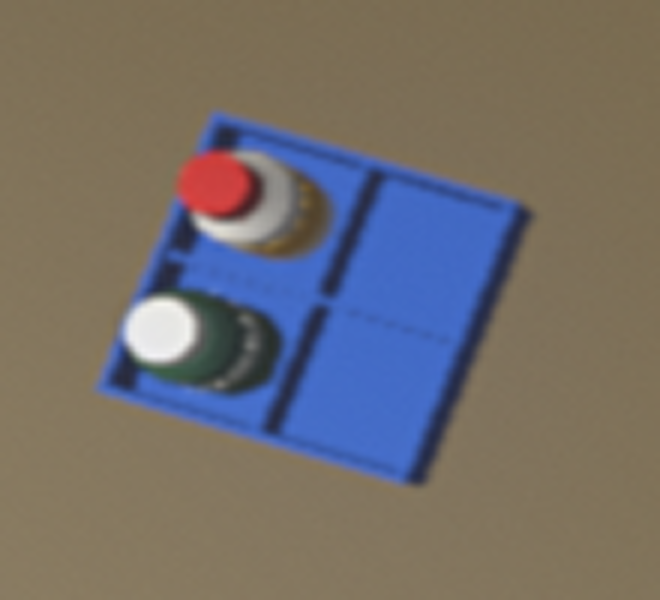

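Emit:
{"fn": "step_arm", "kwargs": {
  "increments": "0 0 -1 0 0 0;0 0 -3 0 0 0;0 0 -4 0 0 0;0 0 -3 0 0 0;0 0 0 0 0 0"
}}

```text
time: 14.5
tool_pos: [0.4893, -0.0604, 0.1728]
ee_rot: [3.132, -0.001, 1.226]
wrist_force: [0.2, -0.5, -2.9]
width: 0.056
```

```bash
python3 - <<'E'
from h import *
o=get_obs();print(o["tool_pos"],o["ee_rot"],o["width"],o["wrist_force"])
q=np.array([(215,112),(533,212),(420,484),(100,388)])/[6,5.4545]+[70,180]
P=p2w(cam("top"),q,.045);print(P.mean(0),P)
go(.474,.2825,.17,1.2275)
E
```

```text
[ 0.48926601 -0.0603732   0.17283934] [ 3.13173732e+00 -9.93599111e-04  1.22577497e+00] 0.05596274117539979 [ 0.23413089 -0.48117613 -2.90187678]
[0.52006099 0.3015777  0.045     ] [[0.617994   0.35135842 0.045     ]
 [0.56149547 0.20143082 0.045     ]
 [0.42403812 0.25260979 0.045     ]
 [0.47671638 0.40091176 0.045     ]]
t 14.5 shift cm [ 31.75 -13.04   0.19] turn [ 0.01  -0.001 -0.002]
```

Emit:
{"fn": "step_arm", "kwargs": {
  "increments": "3.17 -1.28 0 0 0 0;3.17 -1.28 0 0 0 0;3.17 -1.28 0 0 0 0;3.17 -1.28 0 0 0 0;3.17 -1.28 0 0 0 0"
}}

```text
time: 15.0
tool_pos: [0.4783, 0.1122, 0.1649]
ee_rot: [-3.138, 0.002, 1.226]
wrist_force: [-0.4, -0.2, -2.7]
width: 0.0553
```

Emit:
{"fn": "step_arm", "kwargs": {
  "increments": "3.17 -1.28 0 0 0 0;3.17 -1.28 0 0 0 0;3.17 -1.28 0 0 0 0;3.17 -1.28 0 0 0 0;3.17 -1.28 0 0 0 0"
}}

```text
time: 15.5
tool_pos: [0.4718, 0.2828, 0.1647]
ee_rot: [-3.138, 0.004, 1.226]
wrist_force: [0.2, 0.5, -2.5]
width: 0.0559
```

Emit:
{"fn": "step_arm", "kwargs": {
  "increments": "0 0 0 0 0 0;0 0 0 0 0 0"
}}

```text
time: 15.7
tool_pos: [0.472, 0.2817, 0.1651]
ee_rot: [-3.139, 0.004, 1.227]
wrist_force: [0.1, 0.0, -2.9]
width: 0.0557
```

```bash
python3 - <<'E'
from h import *
o=get_obs();print(o["tool_pos"],o["ee_rot"],o["width"],o["wrist_force"])
C=cam("wrist");im=snapshot("wrist");cv2.imwrite("pics/w4.png",im[:,:,::-1])
print(w2p(C,[[.521,.304,.045],[.4737,.282,.045]]).round())
go(.4737,.282,.17,1.2275)
E
```

```text
[0.4719871  0.2817499  0.16507182] [-3.1387119   0.00402266  1.22737333] 0.05569446873309717 [ 0.10570348  0.00842241 -2.90330168]
[[302. 139.]
 [259. 180.]]
t 15.75 shift cm [ 0.13  0.1  -0.44] turn [-0.002  0.003 -0.001]
```

View pics/w4.png

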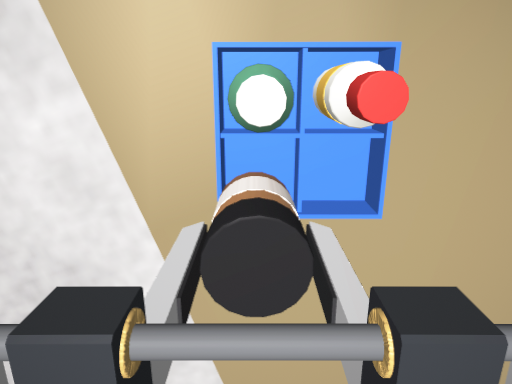

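```bash
python3 - <<'E'
from h import *
C=cam("wrist");o=get_obs()
P=p2w(C,[(213,43),(401,43),(382,217),(221,216)],.045);print(P.round(4).tolist(),P.mean(0))
print(p2w(C,[(301,133)],.045),"can",p2w(C,[(261,100)],.124),"bottle",p2w(C,[(378,97)],.129))
a=np.linspace(0,6.28,60)
q=w2p(C,np.c_[o["tool_pos"][0]+.028*np.cos(a),o["tool_pos"][1]+.028*np.sin(a),0*a+o["tool_pos"][2]+.031]);print(q.min(0),q.max(0))
E
```

```text
[[0.478, 0.4015, 0.045], [0.62, 0.3503, 0.045], [0.5698, 0.2094, 0.045], [0.4296, 0.2606, 0.045]] [0.52436472 0.30542878 0.045     ]
[[0.52277101 0.30877669 0.045     ]] can [[0.49974386 0.34996241 0.124     ]] bottle [[0.56669457 0.32794622 0.129     ]]
[198.29405337 211.08780523] [315.48384693 315.96475701]
```

Emit:
{"fn": "step_arm", "kwargs": {
  "increments": "0.1 0.25 1 0 0 0;0 0 2.5 0 0 0;0 0 2.5 0 0 0;0 0 2 0 0 0;0 0 0.5 0 0 0"
}}

```text
time: 16.25
tool_pos: [0.474, 0.2797, 0.0788]
ee_rot: [-3.137, 0.005, 1.224]
wrist_force: [-0.0, -0.4, -3.5]
width: 0.0553
```

Emit:
{"fn": "step_arm", "kwargs": {
  "increments": "0 0 0.4 0 0 0;0 0 0.3 0 0 0;0 0 0.3 0 0 0;0 0 0.2 0 0 0;0 0 0 0 0 0"
}}

```text
time: 16.75
tool_pos: [0.4761, 0.2821, 0.0712]
ee_rot: [3.141, -0.0, 1.226]
wrist_force: [-0.2, 0.2, -2.7]
width: 0.0558
```

Emit:
{"fn": "step_arm", "kwargs": {
  "increments": "0 0 0.1 0 0 0;0 0 0.1 0 0 0;0 0 0 0 0 0"
}}

```text
time: 17.05
tool_pos: [0.4759, 0.282, 0.0689]
ee_rot: [-3.142, 0.0, 1.226]
wrist_force: [0.6, 0.1, -2.3]
width: 0.0556
```

Emit:
{"fn": "step_arm", "kwargs": {
  "increments": "0 0 0.1 0 0 0;0 0 0.1 0 0 0;0 0 0.1 0 0 0;0 0 0 0 0 0"
}}

```text
time: 17.45
tool_pos: [0.4758, 0.282, 0.0657]
ee_rot: [-3.141, 0.0, 1.226]
wrist_force: [-0.3, 0.4, -1.6]
width: 0.0554
```

Emit:
{"fn": "step_arm", "kwargs": {
  "increments": "0 0 0.1 0 0 0;0 0 0.1 0 0 0;0 0 0 0 0 0"
}}

```text
time: 17.75
tool_pos: [0.4758, 0.282, 0.0637]
ee_rot: [-3.141, 0.0, 1.226]
wrist_force: [-0.2, 0.3, -2.9]
width: 0.0554
```

Emit:
{"fn": "step_arm", "kwargs": {
  "increments": "0 0 0.1 0 0 0;0 0 0 0 0 0"
}}

```text
time: 17.95
tool_pos: [0.4761, 0.2821, 0.0631]
ee_rot: [3.141, -0.0, 1.226]
wrist_force: [-0.5, -0.6, -1.2]
width: 0.0556
```

Emit:
{"fn": "step_arm", "kwargs": {
  "increments": "0 0 0.1 0 0 0;0 0 0 0 0 0"
}}

```text
time: 18.15
tool_pos: [0.4761, 0.2823, 0.0631]
ee_rot: [3.141, -0.001, 1.226]
wrist_force: [-1.8, -0.2, 4.3]
width: 0.0555
```

Emit:
{"fn": "step_arm", "kwargs": {
  "increments": "0 0 -0.05 0 0 0;0 0 0 0 0 0;0 0 0 0 0 0;0 0 0 0 0 0;0 0 0 0 0 0",
  "claw": -1
}}

```text
time: 18.65
tool_pos: [0.4759, 0.282, 0.0623]
ee_rot: [-3.142, 0.0, 1.226]
wrist_force: [0.1, -0.1, -0.1]
width: 0.0919
```

Emit:
{"fn": "step_arm", "kwargs": {
  "increments": "0 0 -2 0 0 0;0 0 -4 0 0 0;0 0 -4 0 0 0;0 0 -3 0 0 0;0 0 -0.7 0 0 0"
}}

```text
time: 19.15
tool_pos: [0.4779, 0.2829, 0.2043]
ee_rot: [3.135, -0.006, 1.226]
wrist_force: [0.2, -0.1, 0.0]
width: 0.0939
```

Emit:
{"fn": "step_arm", "kwargs": {
  "increments": "-3.22 2.19 0 0 0 0;-3.22 2.19 0 0 0 0;-3.22 2.19 0 0 0 0;-3.22 2.19 0 0 0 0;-3.22 2.19 0 0 0 0"
}}

```text
time: 19.65
tool_pos: [0.524, 0.092, 0.1974]
ee_rot: [-3.139, 0.001, 1.226]
wrist_force: [-0.0, -0.4, 0.9]
width: 0.094
```

Emit:
{"fn": "step_arm", "kwargs": {
  "increments": "-3.22 2.19 0 0 0 0;-3.22 2.19 0 0 0 0;-3.22 2.19 0 0 0 0;-3.22 2.19 0 0 0 0;-3.22 2.19 0 0 0 0"
}}

```text
time: 20.15
tool_pos: [0.5726, -0.0965, 0.1972]
ee_rot: [-3.139, 0.0, 1.226]
wrist_force: [0.7, 0.1, -1.2]
width: 0.0944
```

Emit:
{"fn": "step_arm", "kwargs": {
  "increments": "-3.22 2.19 0 0 0 0;-3.22 2.19 0 0 0 0;-3.22 2.19 0 0 0 0;-3.22 2.19 0 0 0 0;-3.22 2.19 0 0 0 0"
}}

```text
time: 20.65
tool_pos: [0.6214, -0.2849, 0.197]
ee_rot: [-3.138, -0.001, 1.226]
wrist_force: [0.1, 0.5, 0.2]
width: 0.0942
```

Emit:
{"fn": "step_arm", "kwargs": {
  "increments": "0 0 0 0 0 0.125;0 0 0 0 0 0.125;0 0 0 0 0 0.125;0 0 0 0 0 0.125;0 0 0 0 0 0.125"
}}

```text
time: 21.15
tool_pos: [0.6211, -0.2834, 0.1968]
ee_rot: [-3.138, 0.002, 0.595]
wrist_force: [-0.4, 0.1, 0.2]
width: 0.0936
```

Emit:
{"fn": "step_arm", "kwargs": {
  "increments": "0 0 0 0 0 0.125;0 0 0 0 0 0.125;0 0 0 0 0 0.125;0 0 0 0 0 0.125;0 0 0 0 0 0.125"
}}

```text
time: 21.65
tool_pos: [0.6211, -0.2833, 0.1968]
ee_rot: [-3.14, 0.003, -0.029]
wrist_force: [1.2, -0.2, 0.5]
width: 0.094
```

Emit:
{"fn": "step_arm", "kwargs": {
  "increments": "0 0 0 0 0 0.125;0 0 0 0 0 0.125;0 0 0 0 0 0.125;0 0 0 0 0 0;0 0 0 0 0 0"
}}

```text
time: 22.15
tool_pos: [0.6213, -0.2834, 0.1978]
ee_rot: [-3.141, 0.002, -0.397]
wrist_force: [0.4, -1.4, -1.8]
width: 0.0938
```

```bash
python3 - <<'E'
from h import *
o=get_obs();print(o["time"],o["tool_pos"],o["ee_rot"])
np.savez("grey.npz",p=o["tool_pos"],r=o["ee_rot"])
im=snapshot("wrist");cv2.imwrite("pics/w5.png",im[:,:,::-1])
go(.622,-.2845,.2,-.402)
E
```

```text
22.15 [ 0.62131135 -0.28339113  0.19781729] [-3.14133872e+00  2.35997729e-03 -3.96632229e-01]
t 22.2 shift cm [ 0.09  0.07 -0.18] turn [-0.     0.002  0.005]
```

View pics/w5.png

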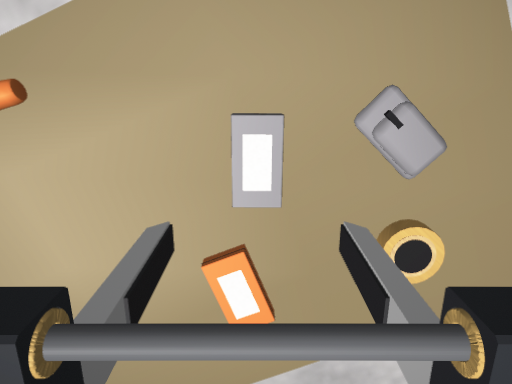

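```bash
cat >> h.py <<'E'
def rects(im,C,kind):
    o=get_obs(); hsv=cv2.cvtColor(im,cv2.COLOR_RGB2HSV).astype(int); H,S,V=[hsv[...,i] for i in range(3)]
    ms={"label":(S<30)&(V>200)}
    ms["case"]=((S<50)&(V>110)) if kind=="grey" else ((((H<16)&(S>150)&(V>180)))|ms["label"])
    for n,m in ms.items():
        m=m.astype(np.uint8); m[225:]=0; m[:90]=0; m[:,:180]=0; m[:,330:]=0
        cs,_=cv2.findContours(m,cv2.RETR_EXTERNAL,cv2.CHAIN_APPROX_NONE)
        c=max(cs,key=cv2.contourArea)[:,0]; P=p2w(C,c,.022)
        T=R.from_euler("xyz",o["ee_rot"]).inv().apply(P-o["tool_pos"])*1000
        (a,b),(w,h),t=cv2.minAreaRect(T[:,:2].astype(np.float32))
        print(kind,n,"px",c.min(0),c.max(0),"tool mm",round(a,2),round(b,2),"size",round(w,1),round(h,1),"ang",round(t,2),"minmax",T[:,:2].min(0).round(1),T[:,:2].max(0).round(1))
E
python3 - <<'E'
from h import *
im=cv2.imread("pics/w5.png")[:,:,::-1].copy()
for p in [(240,125),(233,150),(257,163),(220,150),(257,115)]: print(p,im[p[1],p[0]])
rects(im,cam("wrist"),"grey")
E
```

```text
(240, 125) [185 181 186]
(233, 150) [186 183 188]
(257, 163) [253 253 252]
(220, 150) [174 155 119]
(257, 115) [144 141 145]
grey label px [242 134] [272 190] tool mm 4.11 -0.05 size 60.3 31.2 ang 0.53 minmax [-25.9 -15.9] [34.2 15.7]
grey case px [231 115] [283 207] tool mm 3.99 -0.25 size 99.0 54.0 ang 0.38 minmax [-45.3 -27.3] [53.3 26.9]
```

Emit:
{"fn": "step_arm", "kwargs": {
  "increments": "0.4 0 3.8 0 0 0.007;0 0 4 0 0 0;0 0 4 0 0 0;0 0 3.2 0 0 0;0 0 2 0 0 0"
}}

```text
time: 22.7
tool_pos: [0.6234, -0.2841, 0.0251]
ee_rot: [-3.141, 0.006, -0.404]
wrist_force: [-0.4, -0.0, 0.5]
width: 0.0939
```

Emit:
{"fn": "step_arm", "kwargs": {
  "increments": "0 0 1 0 0 0;0 0 0.5 0 0 0;0 0 0.3 0 0 0;0 0 0 0 0 0;0 0 0 0 0 0",
  "claw": 1
}}

```text
time: 23.2
tool_pos: [0.6263, -0.2857, 0.0131]
ee_rot: [3.141, -0.003, -0.406]
wrist_force: [0.4, -0.1, -0.3]
width: 0.0573
```

Emit:
{"fn": "step_arm", "kwargs": {
  "increments": "0 0 0 0 0 0;0 0 0 0 0 0;0 0 0 0 0 0"
}}

```text
time: 23.5
tool_pos: [0.6262, -0.2857, 0.0131]
ee_rot: [3.141, -0.003, -0.406]
wrist_force: [0.6, -0.6, 4.4]
width: 0.0533
```

```bash
python3 - <<'E'
from h import *
o=get_obs();print(o["time"],o["tool_pos"],o["ee_rot"],o["width"],o["wrist_force"])
np.savez("g0.npz",p=o["tool_pos"],r=o["ee_rot"])
E
```

```text
23.5 [ 0.62623124 -0.28568948  0.01309814] [ 3.14113894e+00 -2.73356671e-03 -4.06134150e-01] 0.0533148377265901 [ 0.63254657 -0.62682237  4.44903353]
```

Emit:
{"fn": "step_arm", "kwargs": {
  "increments": "0 0 0 0 0 0;0 0 0 0 0 0;0 0 0 0 0 0;0 0 0 0 0 0;0 0 -1 0 0 0",
  "claw": -1
}}

```text
time: 24.0
tool_pos: [0.624, -0.2844, 0.0194]
ee_rot: [-3.141, 0.005, -0.406]
wrist_force: [0.2, -0.3, -0.1]
width: 0.0901
```

Emit:
{"fn": "step_arm", "kwargs": {
  "increments": "0 0 -3 0 0 0;0 0 -4 0 0 0;0 0 -4 0 0 -0.129;0 0 -4 0 0 -0.129;0 0 -2.5 0 0 -0.129"
}}

```text
time: 24.5
tool_pos: [0.6264, -0.2856, 0.202]
ee_rot: [3.138, -0.006, -0.014]
wrist_force: [-0.1, -0.2, 0.2]
width: 0.0941
```

Emit:
{"fn": "step_arm", "kwargs": {
  "increments": "-2.9 -1.57 0 0 0 0;-2.9 -1.57 0 0 0 0;-2.9 -1.57 0 0 0 0;-2.9 -1.57 0 0 0 0;-2.9 -1.57 0 0 0 0"
}}

```text
time: 25.0
tool_pos: [0.4808, -0.2032, 0.1973]
ee_rot: [3.141, -0.001, -0.019]
wrist_force: [0.9, 0.3, -0.0]
width: 0.0937
```

Emit:
{"fn": "step_arm", "kwargs": {
  "increments": "0 0 0 0 0 0;0 0 0 0 0 0;0 0 0 0 0 0"
}}

```text
time: 25.3
tool_pos: [0.4828, -0.2044, 0.1972]
ee_rot: [3.141, -0.002, -0.019]
wrist_force: [-0.1, -0.2, 0.5]
width: 0.0938
```

```bash
python3 - <<'E'
from h import *
o=get_obs();print(o["time"],o["tool_pos"],o["ee_rot"])
C=cam("wrist");im=snapshot("wrist");cv2.imwrite("pics/w6.png",im[:,:,::-1])
rects(im,C,"orange")
E
```

```text
25.3 [ 0.48281045 -0.20442918  0.19718213] [ 3.14069845e+00 -1.51530534e-03 -1.92551213e-02]
orange label px [242 136] [270 190] tool mm 3.64 -1.26 size 58.1 28.9 ang 0.5 minmax [-25.3 -16. ] [32.5 13.4]
orange case px [230 116] [281 208] tool mm 3.48 -1.39 size 98.4 53.3 ang 0.01 minmax [-45.7 -28.1] [52.7 25.3]
```

View pics/w6.png

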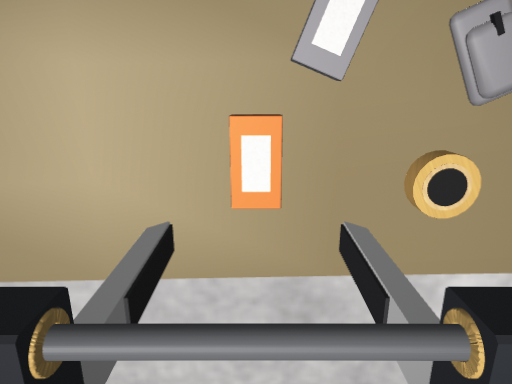

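Emit:
{"fn": "step_arm", "kwargs": {
  "increments": "0.3 -0.14 3.8 0 0 0;0 0 4 0 0 0;0 0 4 0 0 0;0 0 3.4 0 0 0;0 0 2 0 0 0"
}}

```text
time: 25.85
tool_pos: [0.4839, -0.2021, 0.0207]
ee_rot: [-3.139, 0.005, -0.019]
wrist_force: [-0.6, 0.3, -0.3]
width: 0.094
```

Emit:
{"fn": "step_arm", "kwargs": {
  "increments": "0 0 1 0 0 0;0 0 0.6 0 0 0;0 0 0.4 0 0 0;0 0 0 0 0 0;0 0 0 0 0 0"
}}

```text
time: 26.35
tool_pos: [0.4859, -0.2031, 0.0057]
ee_rot: [3.14, -0.002, -0.019]
wrist_force: [-0.4, -0.4, 0.4]
width: 0.0938
```

Emit:
{"fn": "step_arm", "kwargs": {
  "increments": "0 0 0 0 0 0;0 0 0 0 0 0;0 0 0 0 0 0;0 0 0 0 0 0;0 0 0 0 0 0",
  "claw": 1
}}

```text
time: 26.85
tool_pos: [0.485, -0.2026, 0.0046]
ee_rot: [3.141, -0.0, -0.019]
wrist_force: [-0.4, 0.1, -0.3]
width: 0.0574
```

Emit:
{"fn": "step_arm", "kwargs": {
  "increments": "0 0 0 0 0 0;0 0 0 0 0 0;0 0 0 0 0 0;0 0 0 0 0 0"
}}

```text
time: 27.25
tool_pos: [0.485, -0.2027, 0.0045]
ee_rot: [3.141, 0.0, -0.019]
wrist_force: [0.1, -0.4, 0.8]
width: 0.053
```

```bash
python3 - <<'E'
from h import *
o=get_obs();print(o["time"],o["tool_pos"],o["ee_rot"],o["width"],o["wrist_force"])
np.savez("o0.npz",p=o["tool_pos"],r=o["ee_rot"])
d=R.from_euler("xyz",o["ee_rot"]).inv().apply(np.array([.4863,-.2031,.011])-o["tool_pos"])*1000
print("orange centre in tool",d)
E
```

```text
27.25 [ 0.48496973 -0.20271287  0.0045086 ] [ 3.14125321e+00  6.78314734e-06 -1.91883916e-02] 0.05303997844422602 [ 0.08905358 -0.3950047   0.77837288]
orange centre in tool [ 1.33740601  0.36373679 -6.49128898]
```

Emit:
{"fn": "step_arm", "kwargs": {
  "increments": "0 0 -1 0 0 0;0 0 -2.5 0 0 0;0 0 -3 0 0 0;0 0 -1 0 0 0;0 0 0 0 0 0"
}}

```text
time: 27.75
tool_pos: [0.4863, -0.2032, 0.0817]
ee_rot: [3.14, -0.004, -0.019]
wrist_force: [0.0, 0.2, -2.5]
width: 0.0535
```

Emit:
{"fn": "step_arm", "kwargs": {
  "increments": "2 1.13 0 0 0 0;2.6 1.47 0 0 0 0;2.6 1.47 0 0 0 0;2.6 1.47 0 0 0 0;2.6 1.47 0 0 0 0"
}}

```text
time: 28.25
tool_pos: [0.6074, -0.2749, 0.0767]
ee_rot: [-3.14, 0.004, -0.019]
wrist_force: [0.4, -0.2, -0.7]
width: 0.0538
```

Emit:
{"fn": "step_arm", "kwargs": {
  "increments": "1.6 0.92 0 0 0 0;0 0 0 0 0 0.097;0 0 0 0 0 0.097;0 0 0 0 0 0.097;0 0 0 0 0 0.096"
}}

```text
time: 28.75
tool_pos: [0.6223, -0.2838, 0.0764]
ee_rot: [-3.141, 0.005, -0.41]
wrist_force: [0.5, -0.3, -1.6]
width: 0.0536
```

Emit:
{"fn": "step_arm", "kwargs": {
  "increments": "0 0 0 0 0 0;0 0 0 0 0 0;0 0 0 0 0 0"
}}

```text
time: 29.05
tool_pos: [0.623, -0.2843, 0.0785]
ee_rot: [-3.141, 0.002, -0.405]
wrist_force: [0.9, -0.2, -2.4]
width: 0.0538
```

```bash
python3 - <<'E'
from h import *
o=get_obs();print(o["time"],o["tool_pos"],o["ee_rot"],o["width"],o["wrist_force"])
go(.62375,-.28463,.0265,-.4061)
E
```

```text
29.05 [ 0.62301114 -0.28429777  0.07845561] [-3.14145380e+00  1.51475383e-03 -4.04901676e-01] 0.05380460344170355 [ 0.9016143  -0.21181289 -2.44082582]
t 29.05 shift cm [0.09 0.   5.2 ] turn [-0.     0.002  0.001]
```

Emit:
{"fn": "step_arm", "kwargs": {
  "increments": "0.05 0 1 0 0 0;0 0 1.2 0 0 0;0 0 1 0 0 0;0 0 0.6 0 0 0;0 0 0.3 0 0 0"
}}

```text
time: 29.55
tool_pos: [0.6231, -0.2843, 0.0367]
ee_rot: [-3.141, 0.003, -0.406]
wrist_force: [-0.4, 0.4, -2.3]
width: 0.0535
```

Emit:
{"fn": "step_arm", "kwargs": {
  "increments": "0 0 0 0 0 0;0 0 0 0 0 0;0 0 0 0 0 0;0 0 0 0 0 0"
}}

```text
time: 29.95
tool_pos: [0.6242, -0.2849, 0.0392]
ee_rot: [3.141, -0.001, -0.406]
wrist_force: [0.1, -0.3, -0.9]
width: 0.054
```

```bash
python3 - <<'E'
from h import *
for i in range(1):
    o=get_obs();print(o["time"],o["tool_pos"],o["ee_rot"],o["width"],o["wrist_force"])
go(.62375,-.28463,.0265,-.4061)
E
```

```text
29.95 [ 0.62424807 -0.28494273  0.03923857] [ 3.14139845e+00 -1.30453070e-03 -4.06187741e-01] 0.054047708942331574 [ 0.10390642 -0.26008445 -0.85198942]
t 29.95 shift cm [-0.06 -0.01  1.27] turn [ 0.    -0.001 -0.   ]
```

Emit:
{"fn": "step_arm", "kwargs": {
  "increments": "-0.06 0 0.3 0 0 0;0 0 0.3 0 0 0;0 0 0.3 0 0 0;0 0 0.1 0 0 0;0 0 0 0 0 0"
}}

```text
time: 30.45
tool_pos: [0.6231, -0.2843, 0.0279]
ee_rot: [-3.142, 0.001, -0.406]
wrist_force: [-0.2, 0.2, -1.4]
width: 0.0535
```

Emit:
{"fn": "step_arm", "kwargs": {
  "increments": "0 0 0.1 0 0 0;0 0 0 0 0 0;0 0 0 0 0 0"
}}

```text
time: 30.75
tool_pos: [0.6234, -0.2845, 0.0276]
ee_rot: [3.141, -0.0, -0.406]
wrist_force: [0.7, -0.5, -1.6]
width: 0.0537
```

Emit:
{"fn": "step_arm", "kwargs": {
  "increments": "0 0 0.1 0 0 0;0 0 0 0 0 0;0 0 0 0 0 0"
}}

```text
time: 31.05
tool_pos: [0.6234, -0.2845, 0.0266]
ee_rot: [3.141, -0.0, -0.406]
wrist_force: [-0.5, -0.4, -1.5]
width: 0.0539
```

```bash
python3 - <<'E'
from h import *
for i in range(1):
    o=get_obs();print(o["time"],o["tool_pos"],o["ee_rot"],o["width"],o["wrist_force"])
go(.62375,-.28463,.0265,-.4061)
E
```

```text
31.05 [ 0.62340677 -0.28453319  0.0266049 ] [ 3.14149087e+00 -2.65083135e-04 -4.06199343e-01] 0.05393717230260621 [-0.53050448 -0.36792466 -1.50393641]
t 31.05 shift cm [ 0.04 -0.    0.01] turn [ 0. -0. -0.]
```

Nearly at contact; a last x trim and touch down.

Emit:
{"fn": "step_arm", "kwargs": {
  "increments": "0.03 0 0 0 0 0;0 0 0.05 0 0 0;0 0 0.05 0 0 0;0 0 0 0 0 0;0 0 0 0 0 0"
}}

```text
time: 31.55
tool_pos: [0.6236, -0.2846, 0.0266]
ee_rot: [3.141, -0.0, -0.406]
wrist_force: [-2.7, 1.5, 5.8]
width: 0.0535
```

Emit:
{"fn": "step_arm", "kwargs": {
  "increments": "0 0 0.05 0 0 0;0 0 0 0 0 0;0 0 0 0 0 0"
}}

```text
time: 31.85
tool_pos: [0.6236, -0.2846, 0.0266]
ee_rot: [3.141, -0.001, -0.406]
wrist_force: [-3.3, 1.8, 6.7]
width: 0.0535
```

Emit:
{"fn": "step_arm", "kwargs": {
  "increments": "0 0 -0.1 0 0 0;0 0 0 0 0 0;0 0 0 0 0 0;0 0 0 0 0 0;0 0 0 0 0 0",
  "claw": -1
}}

```text
time: 32.35
tool_pos: [0.6236, -0.2846, 0.0256]
ee_rot: [3.142, 0.0, -0.406]
wrist_force: [-0.7, -0.1, -0.1]
width: 0.0904
```

Emit:
{"fn": "step_arm", "kwargs": {
  "increments": "0 0 0 0 0 0;0 0 -1 0 0 0;0 0 -4 0 0 0;0 0 -4 0 0 0;0 0 -4 0 0 0"
}}

```text
time: 32.85
tool_pos: [0.6235, -0.2846, 0.1582]
ee_rot: [3.141, -0.001, -0.406]
wrist_force: [0.7, 0.0, 0.8]
width: 0.0939
```

Emit:
{"fn": "step_arm", "kwargs": {
  "increments": "0 0 -4 0 0 0;0 0 -2.2 0 0 0;0 0 0 0 0 0;0 0 0 0 0 0;0 0 0 0 0 0"
}}

```text
time: 33.35
tool_pos: [0.6227, -0.2841, 0.2152]
ee_rot: [-3.141, 0.004, -0.406]
wrist_force: [-0.9, -0.3, -0.8]
width: 0.094
```

```bash
python3 - <<'E'
from h import *
o=get_obs();print(o["time"],o["tool_pos"],o["ee_rot"])
C=cam("wrist");im=snapshot("wrist")
q=w2p(C,np.c_[[.6249]*2,[-.285]*2,[.044,0]]);print(q)
w=cv2.resize(im[90:240,180:330,::-1],(600,600),interpolation=cv2.INTER_CUBIC)
cv2.imwrite("pics/w7.png",w)
t=snapshot("top");cv2.imwrite("pics/t7.png",cv2.resize(t[150:320,70:420,::-1],(800,389),interpolation=cv2.INTER_CUBIC))
E
```

```text
33.35 [ 0.62274092 -0.28410385  0.21521809] [-3.1412018   0.00443113 -0.4061611 ]
[[256.8565502  164.64751054]
 [256.81729596 156.16065494]]
```

View pics/w7.png

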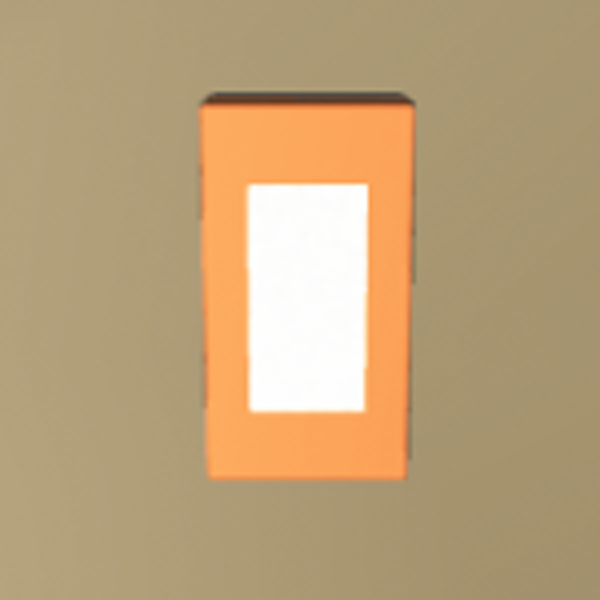

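View pics/t7.png

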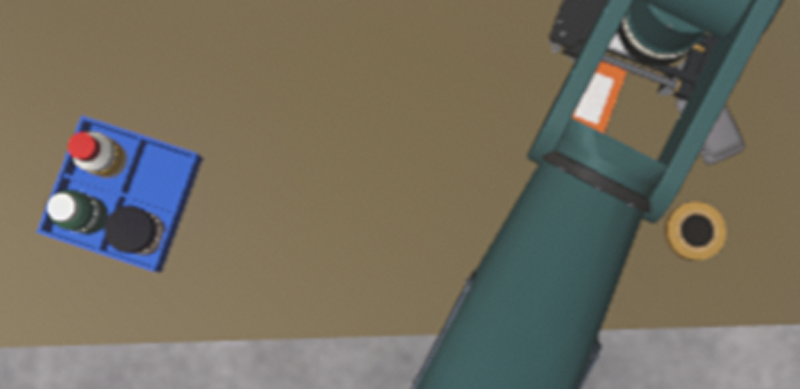

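```bash
python3 - <<'E'
from h import *
C=cam("wrist");o=get_obs()
u=np.array([np.cos(-.4061),np.sin(-.4061),0]);g=np.array([.62495,-.28514,0])
for e in (.05,-.05):
  for z in (.044,.022,0):
    q=w2p(C,g+u*e+[0,0,z])[0];print(e,z,((q-[180,90])*4).round(1))
P=p2w(C,np.array([(200,104),(414,104),(407,478),(210,478)])/4+[180,90],.044);m=P.mean(0)
print("orange centre",m,"rel grey along",(m-g)@u*1000,"across",(m-g)@[-u[1],u[0],0]*1000)
d=P[0]-P[3]+P[1]-P[2];print("yaw",np.arctan2(d[1],d[0]))
E
```

```text
0.05 0.044 [308.  101.8]
0.05 0.022 [307.8  94.5]
0.05 0 [307.7  88. ]
-0.05 0.044 [307.8 479.3]
-0.05 0.022 [307.7 452.2]
-0.05 0 [307.6 428. ]
orange centre [ 0.62488008 -0.28508428  0.044     ] rel grey along -0.08624799292106934 across 0.023571457531878892
yaw -0.40173056285133324
```

```bash
python3 -c "
from bench import *
print(close_job(), get_obs()['time'])"
```

```text
the job is handed in; nothing more can be done
the job is handed in; nothing more can be done
```

The mat is cleared and the job was handed in at about 33.5 s of the 69 s allowed; no verdict is reported.

- **Crate:** The white bottle and then the amber jar were lowered to the crate floor, each in its own empty cell next to the green can. Contact forces were only about 4 N. The last top picture shows the bottle, jar and can upright in three separate cells.
- **Cases:** The orange case is stacked on the grey one. The last wrist picture puts the orange centre within about 0.1 mm of my estimate of the grey centre. Its yaw read 0.004 rad (0.25°) off the grey case's.
- **Grey case:** I closed the gripper on it once to find its centre and direction, which may have shifted it by a fraction of a millimetre.
- **Camera disagreement:** The top and wrist cameras differed by about 4 mm on the crate's centre. I used a value in between, inside the cell clearance.
- **Bystanders:** I planned every move clear of them. The tape roll looked untouched in the last top picture, but the arm partly hid the mouse and the screwdriver was outside the crop. Neither was fully rechecked at the end.

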